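Needle check on the plate washer

ROBOT

A 6-joint arm with a two-finger parallel gripper is mounted at the origin on the work surface. World frame = base frame: x ahead of the robot, y to its left, z up, the work surface at z = 0. Lengths are in m, angles in degrees, forces in N, time in s.
With the tool pointing down it reaches from about 0.25 to 0.775 m from the base axis. Payload 4 kg.
Tool frame: the origin (TCP) lies at the very end of the fingers, on their centre line; the grasp point (between the pads) lies 19 mm behind it; x points along the fingers, y is the direction in which the jaws open and shut, and the axes are right-handed (so a half turn about x gives the same grasp; the last joint's range is limited). The gripper opens to 94 mm and grips with 3 to 60 N. Pads are 16 mm wide; open, the fingers measure 119 mm over their backs; the gripper's body (75 mm by 177 mm) begins 78 mm behind the grasp point.
Start: joints at [60.327, 4.996, 78.535, -0, 96.463, -5.907], TCP at [0.222, 0.503, 0.206] pointing down, gripper open.
Joint ranges: [-177.83, 177.83], [-43.37, 116.18], [15.69, 146.23], [-61.86, 241.86], [9.47, 152.12], [-147.06, 147.06]. Speed limits (degrees/s): [159.86, 159.86, 180, 180, 180, 180].

INTERFACE

Orientations are given as [roll, pitch, yaw] about the fixed x, y, z axes, in that order (R = Rz(yaw) Ry(pitch) Rx(roll)).
In Python, from rig import observe, vision, ctrl gives the robot as it stands.
- The arm moves only by the tool apply_moves, never from a script. Its argument "steps" is a list of rows, each an object of numbers: "fingers": the opening in per cent of the stroke, from 0 (shut) to 100 (fully open); "tx", "ty", "tz": the shift along the tool's x, y, z in cm; "ax", "ay", "az": the turn, a rotation vector about the tool's x, y, z in rad. A call has 1 to 5 rows; each row shifts and turns the pose as measured when the row begins, along the tool's axes as they then stand; what a row does not reach is not made up. A row lasts 1/10 s, in which the tool goes at most 50 mm and 8.59 degrees, less where a joint would pass 70% of its speed; a pose out of reach is approached as far as the arm can. A call with a gripper value outside its range is refused whole. The fingers move at their own pace and stop on an object; "newtons" is the grip in N (left out, the last holds). Time passes only in rows, so rows that do not move let the fingers close. It gives the time, the measured TCP pose, the force and the opening at its end, in the units of the state.
- observe(): the state, without advancing time (a new reading comes with each control period).
- vision.snapshot(name): name is "scene" or "side" or "wrist"; returns a dict with "frame" (384x512x3 uint8, red, green, blue), "intrinsics" (3x3 intrinsics, pixels), "T" (4x4, takes a point from camera to world coordinates); the wrist camera has in their place "T_tool_cam" (4x4, takes a point from camera to tool coordinates, whose origin is the TCP and whose axes are the tool frame's). Camera axes: x right, y down, z forward; pixel columns grow to the right and rows downward; lengths in m; the calibration is good to about 2 mm. A picture is of the moment at which its call begins: read the wrist's pose just before it. There is no depth.
- ctrl.finish_job(): hands the job in, once; it reports no verdict.
The state is a dict: "time_s": time; "qpos": joint angles; "dq": joint speeds; "tau": joint torques, N m; "ee_pos": TCP position; "orientation": TCP orientation; "ft_force": force on the tool from outside, world axes, zero at the start; "wrist_torque": the same for the moment, N m; "finger_gap": opening from 0.0 (shut) to 1.0 (fully open).
Only numpy, scipy, OpenCV 4.12 (cv2) and the standard library are available. Lean on these libraries where they do the work, as an engineer would, in place of code of your own. Each camera call takes 0.05 s, during which the arm holds its last target.

TASK

Get the plate washer's needle comb up for a look at its needles: first push the open plate drawer fully home, then draw the comb out of its parking dock and raise it until the needle tips are some 20 cm above the bench. Tip it about 45 degrees, bar level, so that the tips swing out to the side of the handle with the green mark (away from the robot). Finish while still holding it there, still and touching nothing else, with the drawer shut and the bottle, jar and tip box left where they stand.

Things in the scene. Friction and masses are not known exactly. Their poses are not given: they have to be found in the camera images.
- washer: White and grey bench plate washer, fixed, 320 deep (x) x 270 wide (y). Origin on the bench under the middle of its front face; x points from the front into the machine: push the drawer along +x. Front deck 100 high for 120 behind the front face, then a grey tower 190 high with caps up to 202. Stands left or right of the dock, turned a little.
- drawer (a joint): Plate drawer of the washer, opening in m: 0 is fully home against a rigid stop, up to 0.11 open towards the robot. A slide with about 2.5 N of friction, so it stays where it is left; starts 0.05 to 0.09 open.
- drawer_front (a point): Point on the outer face of the drawer's upright front panel, on its middle, 100 above the bench. The panel (grey, blue upper edge) is 180 wide, 12 thick, from 25 to 120 above the bench, its top 20 higher than the deck behind; it has no handle and is pushed on this face. Axes as the washer's.
- dock: Parking dock, fixed: aluminium foot 100 (x) x 150 (y) x 12 high, white open trough 42 (x) x 100 (y) on it. Origin on the bench under its middle. Long walls 60 high; end walls 70 high carry the bar of the comb between cheeks up to 80 high, 2 mm of play each side, over 40 from the middle along y; the needles hang free. The comb lifts straight up and out.
- comb: Loose needle comb, about 0.16 kg: white bar 16 (x) x 110 (y) x 14 high; on its middle a blue handle block 18 (x) x 44 (y), 14 to 64 above the bar's underside; 8 needles in a row along y hang 40 below the bar. Origin mid underside of the bar; z up, y along the bar, x out of the handle face with the green mark. Parked: origin 70 above the bench, axes as the dock's, x away from the robot within 0.45 rad.
- comb_grip (a point): Grip point inside the comb's blue handle, 44 mm above the bar's underside (20 mm below the handle's top), on its middle. Axes as the comb's.
- comb_tips (a point): Middle of the row of needle tips, 40 mm below the bar's underside. Axes as the comb's.
- bottle: Bystander: clear reagent bottle with blue cap, 72 across, 150 high. Origin under its middle.
- jar: Bystander: white jar with green cap, 52 across, 75 high. Origin under its middle.
- tipbox: Bystander: grey pipette tip box with orange lid, 87 (x) x 122 (y) x 58 high. Origin under its middle.
Mind the look-alikes: they are no part of the job. There is more than one size of the comb; the job needs the smaller.

How it is judged:
By the outcome, as a careful person would: the job done as asked, in the order asked, and still so for the second after the job is handed in, while the arm keeps its last pose, push and grip.
It also fails if it takes over 50 s, if anything falls off the work surface, if the arm or the gripper's body presses on something with over 40 N, if the wrist force passes 120 N, or if a joint passes its speed limit or range.

## Working session

There is one attempt and no reset: what is moved stays moved. The work goes in short steps, Python scripts to look and compute and a tool call to move; the robot and the scene stay as the last step left them, time stands still between calls to the robot, and variables do not carry over. Pictures are saved under pics/ and viewed, and the job is handed in when it is done.

Besides the shell and the picture viewer there is one more tool, called after ">>>" as a command line: name --argument value ..., lists and objects as JSON in quotes. apply_moves: Moves the arm, as the interface text tells. Its arguments: {"type":"object","properties":{"steps":{"type":"array"},"newtons":{"type":"number"}},"required":["steps"]}

```bash
ls; mkdir -p pics
python3 - <<'E'
from rig import observe, vision, ctrl
import cv2,numpy as np
print(observe())
for n in ["scene","side","wrist"]:
    s=vision.snapshot(n); cv2.imwrite(f"pics/{n}0.png",s["frame"][:,:,::-1]); np.savez(f"{n}0.npz",**s)
    print(n,s["intrinsics"],s.get("T",s.get("T_tool_cam")))
E
```

```text
pics
{'time_s': 0.0, 'qpos': array([ 6.03260306e+01,  5.03967588e+00,  7.86245325e+01, -9.25203227e-04,
        9.64632151e+01, -5.90790887e+00]), 'dq': array([-0.00282076, -0.03539366,  0.1050852 , -0.0679859 , -0.1081623 ,
       -0.07040284]), 'tau': array([-9.74674276e-05, -3.40184712e+01, -3.02426684e+01,  7.18412362e-02,
        3.28742468e-02, -1.59885171e-04]), 'ee_pos': array([0.22139144, 0.50286787, 0.20430066]), 'orientation': array([ -95.49444049,   89.87257317, -119.26060418]), 'ft_force': array([ 0.59415497,  0.78305362, -0.54073911]), 'wrist_torque': array([ 0.04069415, -0.01559481, -0.01585756]), 'finger_gap': 0.9982173759798744}
scene [[468.46789263   0.         255.25603948]
 [  0.         468.46789263 191.34245726]
 [  0.           0.           1.        ]] [[ 0.59982456  0.60186841 -0.52722378  1.33326391]
 [ 0.79994165 -0.46544315  0.37875591 -0.50160209]
 [-0.01743148 -0.64893536 -0.76064384  1.12676292]
 [ 0.          0.          0.          1.        ]]
side [[422.93526854   0.         252.72742485]
 [  0.         422.93526854 194.33726007]
 [  0.           0.           1.        ]] [[ 0.99843916 -0.04732104  0.02966432  0.55203068]
 [-0.0549251  -0.73567243  0.67510689 -0.9155482 ]
 [-0.01012353 -0.67568247 -0.73712327  1.1174897 ]
 [ 0.          0.          0.          1.        ]]
wrist [[274.30195839   0.         257.95055122]
 [  0.         274.30195839 188.17910717]
 [  0.           0.           1.        ]] [[-9.09450427e-05 -2.53302706e-01  9.67387064e-01 -1.78103523e-01]
 [ 9.99999722e-01  6.92489774e-04  2.75334001e-04  1.47376245e-04]
 [-7.39648497e-04  9.67386820e-01  2.53302573e-01 -7.38937119e-02]
 [ 0.00000000e+00  0.00000000e+00  0.00000000e+00  1.00000000e+00]]
```

View pics/scene0.png

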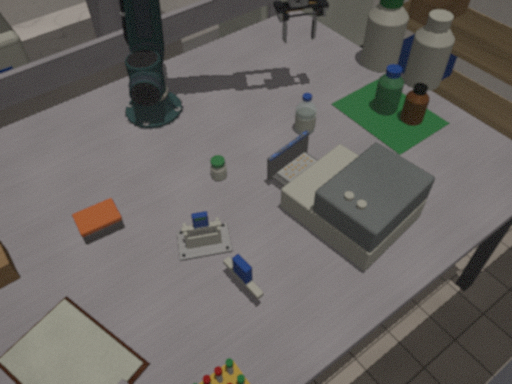

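View pics/side0.png

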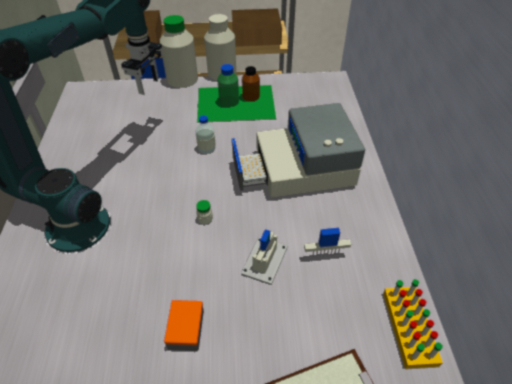

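View pics/wrist0.png

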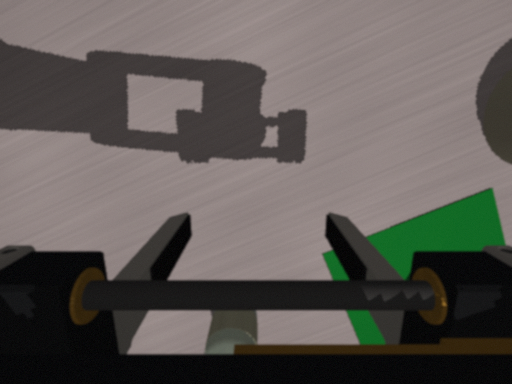

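Run:
```python
import cv2
a=cv2.imread("pics/scene0.png");b=cv2.imread("pics/side0.png")
cv2.imwrite("pics/c1.png",cv2.resize(a[195:305,165:285],None,fx=6,fy=5.4,interpolation=cv2.INTER_CUBIC)[:600])
cv2.imwrite("pics/c2.png",cv2.resize(b[220:290,235:360],None,fx=6,fy=6,interpolation=cv2.INTER_CUBIC))
cv2.imwrite("pics/c3.png",cv2.resize(a[80:260,255:435],None,fx=3.3,fy=3.3,interpolation=cv2.INTER_CUBIC))
cv2.imwrite("pics/c4.png",cv2.resize(b[95:205,190:370],None,fx=4.4,fy=4.4,interpolation=cv2.INTER_CUBIC))
```

```text
(no output)
```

View pics/c1.png

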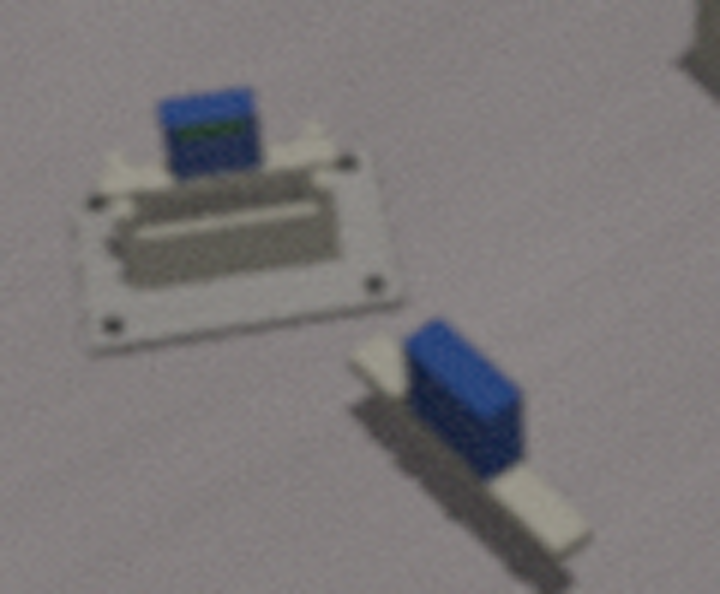

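View pics/c2.png

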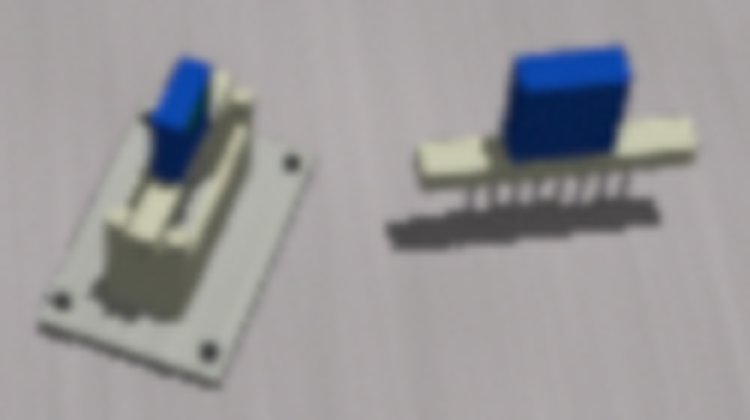

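View pics/c3.png

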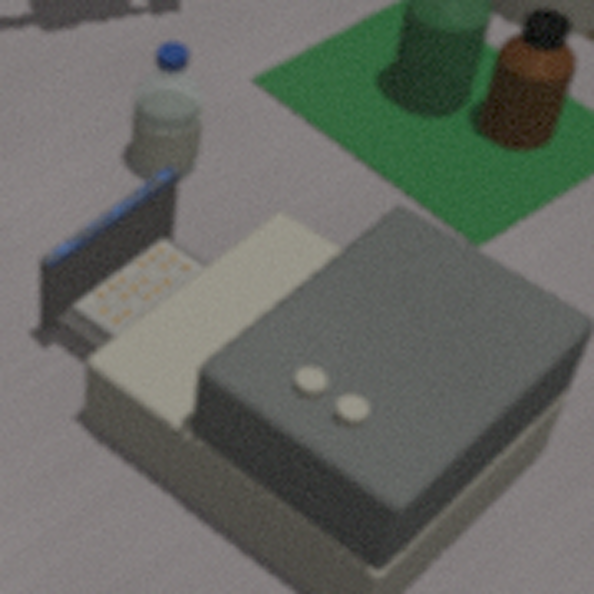

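View pics/c4.png

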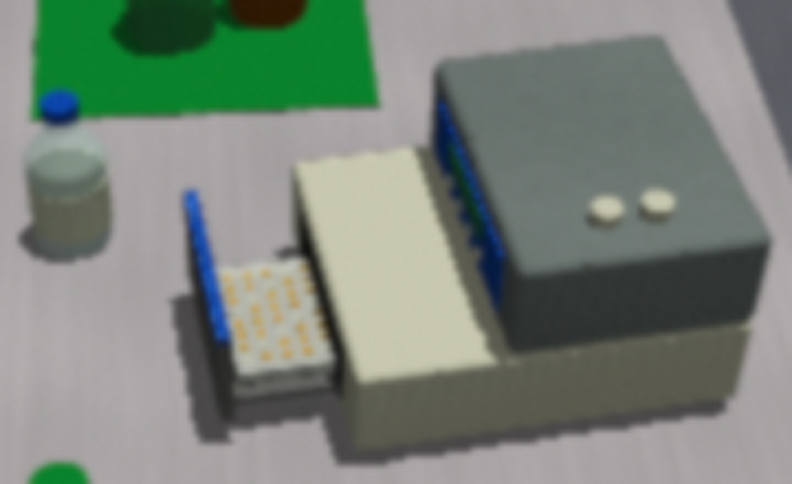

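```bash
cat > h.py <<'E'
import numpy as np, cv2
S={n:np.load(f"{n}0.npz") for n in ["scene","side"]}
def P(n):
    T=np.linalg.inv(S[n]["T"]); return S[n]["intrinsics"]@T[:3]
crop={'c1':(165,195,6,5.4),'c2':(235,220,6,6),'c3':(255,80,3.3,3.3),'c4':(190,95,4.4,4.4)}
def px(c,p):
    x,y,a,b=crop[c]; return np.array([x+(p[0]+.5)/a-.5,y+(p[1]+.5)/b-.5])
def tri(pa,pb):
    X=cv2.triangulatePoints(P('scene'),P('side'),pa.reshape(2,1),pb.reshape(2,1)); X=(X[:3]/X[3]).ravel()
    e=[np.linalg.norm((lambda q:q[:2]/q[2])(P(n)@np.r_[X,1])-p) for n,p in(('scene',pa),('side',pb))]
    return X,e
def plane(n,p,z):
    s=S[n];d=s["T"][:3,:3]@np.linalg.solve(s["intrinsics"],np.r_[p,1]);o=s["T"][:3,3]
    return o+d*(z-o[2])/d[2]
E
python3 - <<'E'
from h import *
np.set_printoptions(precision=4,suppress=True)
print("comb")
for a,b in [((160,103),(153,115)),((252,90),(183,57)),((258,118),(210,65)),((165,130),(180,125)),((209,110),(182,91))]:
    print(*tri(px('c1',a),px('c2',b)), plane('scene',px('c1',a),.134),plane('side',px('c2',b),.134))
print("panel")
for a,b in [((42,258),(218,340)),((168,165),(186,193)),((50,264),(228,335)),((178,172),(194,190)),((110,215),(206,265))]:
    print(*tri(px('c3',a),px('c4',b)), plane('scene',px('c3',a),.12),plane('side',px('c4',b),.12))
print("deck front corners: left(y+) , right")
for a,b in [((281,212),(296,163)),((88,360),(357,382))]:
    print(*tri(px('c3',a),px('c4',b)))
print("bottle cap, jar, foot corners z=.012")
print(tri(px('c3',(172,52)),px('c4',(60,100))))
print(tri(np.array([218,159.]),np.array([203.5,205.])))
for p in [(80,205),(360,150),(405,300),(92,350)]: print(plane('scene',px('c1',p),.012))
for p in [(145,112),(318,160),(220,380),(40,325)]: print(plane('side',px('c2',p),.012))
E
```

```text
comb
[ 0.6034 -0.1904  0.1349] [np.float64(0.1500658450083904), np.float64(0.1718174075116521)] [ 0.603  -0.1905  0.134 ] [ 0.6032 -0.1892  0.134 ]
[ 0.6202 -0.153   0.1319] [np.float64(0.14342235986722623), np.float64(0.1614299248344057)] [ 0.6213 -0.1534  0.134 ] [ 0.6202 -0.1552  0.134 ]
[ 0.6337 -0.1584  0.1292] [np.float64(0.3197258980459057), np.float64(0.3584382448655431)] [ 0.6377 -0.1608  0.134 ] [ 0.6329 -0.1609  0.134 ]
[ 0.6164 -0.196   0.1319] [np.float64(0.42953828769119917), np.float64(0.4898665394647217)] [ 0.6187 -0.1977  0.134 ] [ 0.6157 -0.1959  0.134 ]
[ 0.6184 -0.1745  0.1318] [np.float64(0.09706125500687625), np.float64(0.1099427127771951)] [ 0.6202 -0.1755  0.134 ] [ 0.6182 -0.1758  0.134 ]
panel
[0.5516 0.1076 0.1181] [np.float64(0.4874429250060673), np.float64(0.5338463507355578)] [0.5518 0.108  0.12  ] [0.5522 0.1033 0.12  ]
[0.5312 0.2763 0.1236] [np.float64(0.3681479544570358), np.float64(0.39384820795052367)] [0.5272 0.2805 0.12  ] [0.5316 0.2785 0.12  ]
[0.5601 0.1108 0.1173] [np.float64(0.035181067317916606), np.float64(0.03837368618189017)] [0.5623 0.1
[... 268 characters left out ...]
.1926 0.12  ] [0.5455 0.189  0.12  ]
deck front corners: left(y+) , right
[0.6263 0.3383 0.0983] [np.float64(0.06066924284887933), np.float64(0.061990871234120455)]
[0.6568 0.0775 0.0946] [np.float64(0.2515783241311229), np.float64(0.2657096746023842)]
bottle cap, jar, foot corners z=.012
(array([0.4284, 0.3685, 0.1522]), [np.float64(0.042258746708231126), np.float64(0.04614910853090982)])
(array([0.429 , 0.0063, 0.0757]), [np.float64(0.9609653110218072), np.float64(1.1272911213815233)])
[ 0.549  -0.2201  0.012 ]
[ 0.6017 -0.091   0.012 ]
[ 0.6954 -0.1296  0.012 ]
[ 0.6317 -0.2629  0.012 ]
[ 0.6054 -0.0969  0.012 ]
[ 0.695  -0.1341  0.012 ]
[ 0.6319 -0.2634  0.012 ]
[ 0.5439 -0.2264  0.012 ]
```

```bash
cat >> h.py <<'E'
from scipy.spatial.transform import Rotation as R
def cur():
    from rig import observe
    o=observe(); return o,np.array(o["ee_pos"]),R.from_euler('xyz',o["orientation"],degrees=True)
def down(yaw_y):  # tool x down, tool y along world azimuth yaw_y deg
    a=np.radians(yaw_y); y=np.array([np.cos(a),np.sin(a),0]);x=np.array([0,0,-1.]);return R.from_matrix(np.c_[x,y,np.cross(x,y)])
def go(p,Rt):
    o,p0,R0=cur(); d=R0.inv().apply(np.array(p)-p0)*100; w=(R0.inv()*Rt).as_rotvec()
    np.set_printoptions(precision=3,suppress=True)
    print("t",o["time_s"],"pos",p0,"F",o["ft_force"],"gap",round(o["finger_gap"],3),"q",o["qpos"]); print("shift cm",d,"rot",w, "norms",np.linalg.norm(d),np.linalg.norm(w))
E
python3 - <<'E'
from h import *
o,p,r=cur(); print(r.as_matrix())
for y in (96.9,-83.1): go([.504,.191,.21],down(y))
E
```

```text
[[-8.36934902e-04  4.02991291e-01  9.15203430e-01]
 [-1.48606484e-03  9.15202239e-01 -4.02992126e-01]
 [-9.99998546e-01 -1.69732981e-03 -1.67093508e-04]]
t 0.15 pos [0.221 0.503 0.205] F [-0.623  0.041  0.464] gap 1.0 q [60.326  5.03  78.604 -0.    96.463 -5.909]
shift cm [ -0.52  -17.167  38.431] rot [-0.535 -0.001  0.002] norms 42.09421989733331 0.5352140928586702
t 0.15 pos [0.221 0.503 0.205] F [-0.623  0.041  0.464] gap 1.0 q [60.326  5.03  78.604 -0.    96.463 -5.909]
shift cm [ -0.52  -17.167  38.431] rot [2.606 0.002 0.001] norms 42.09421989733331 2.606381412411603
```

>>> apply_moves --steps '[{"fingers": 0,"ty": -1.8,"tz": 4.0,"ax": -0.1},{"fingers": 0,"ty": -2.2,"tz": 3.8,"ax": -0.11},{"fingers": 0,"ty": -2.6,"tz": 3.5,"ax": -0.11},{"fingers": 0,"ty": -3.0,"tz": 3.2,"ax": -0.11},{"fingers": 0,"ty": -3.2,"tz": 3.0,"ax": -0.1}]'

```text
invalid input
```

```bash
python3 -c "
from h import *
go([.504,.191,.21],down(96.9))"
```

```text
t 0.15 pos [0.221 0.503 0.205] F [-0.623  0.041  0.464] gap 1.0 q [60.326  5.03  78.604 -0.    96.463 -5.909]
shift cm [ -0.52  -17.167  38.431] rot [-0.535 -0.001  0.002] norms 42.09421989733331 0.5352140928586702
```

>>> apply_moves --steps '[{"fingers": 0,"tx": 0,"ty": -1.8,"tz": 4.0,"ax": -0.1,"ay": 0,"az": 0},{"fingers": 0,"tx": 0,"ty": -2.2,"tz": 3.8,"ax": -0.11,"ay": 0,"az": 0},{"fingers": 0,"tx": 0,"ty": -2.6,"tz": 3.5,"ax": -0.11,"ay": 0,"az": 0},{"fingers": 0,"tx": 0,"ty": -3.0,"tz": 3.2,"ax": -0.11,"ay": 0,"az": 0},{"fingers": 0,"tx": 0,"ty": -3.2,"tz": 3.0,"ax": -0.1,"ay": 0,"az": 0}]' --newtons 20

```text
time_s: 0.65
ee_pos: [0.3701, 0.3406, 0.2016]
orientation: [-155.5, 89.7, -147.0]
ft_force: [1.2, 0.7, -0.0]
finger_gap: 0.612
```

```bash
python3 -c "
from h import *
go([.504,.191,.21],down(96.9))"
```

```text
t 0.65 pos [0.37  0.341 0.202] F [ 1.208  0.711 -0.022] gap 0.612 q [ 36.15   -0.742  84.905   0.018  96.152 -62.365]
shift cm [ -0.858 -16.778  11.028] rot [ 0.028 -0.005  0.002] norms 20.095756546975313 0.028757024400942216
```

>>> apply_moves --steps '[{"fingers": 0,"tx": -0.2,"ty": -4.0,"tz": 2.6,"ax": 0.01,"ay": 0,"az": 0},{"fingers": 0,"tx": -0.2,"ty": -4.0,"tz": 2.6,"ax": 0.01,"ay": 0,"az": 0},{"fingers": 0,"tx": -0.2,"ty": -4.0,"tz": 2.6,"ax": 0.01,"ay": 0,"az": 0},{"fingers": 0,"tx": 0,"ty": -3.5,"tz": 2.4,"ax": 0,"ay": 0,"az": 0},{"fingers": 0,"tx": 0,"ty": 0,"tz": 0,"ax": 0,"ay": 0,"az": 0}]' --newtons 20

```text
time_s: 1.15
ee_pos: [0.4978, 0.19, 0.2051]
orientation: [-147.6, 89.5, -141.1]
ft_force: [-0.1, 0.6, 0.1]
finger_gap: 0.187
```

Run:
```python
from h import *
from rig import vision
go([.504,.191,.075],down(96.9))
o,p,r=cur()
s=vision.snapshot("wrist"); cv2.imwrite("pics/w1.png",s["frame"][:,:,::-1]); np.savez("w1.npz",p=p,r=r.as_matrix(),**s)
```

```text
t 1.15 pos [0.498 0.19  0.205] F [-0.114  0.557  0.097] gap 0.187 q [ 14.927   3.178  80.514  -0.2    96.755 -81.597]
shift cm [13.006  0.086  0.716] rot [-0.007 -0.007  0.005] norms 13.026241117100495 0.011014846302819176
```

View pics/w1.png

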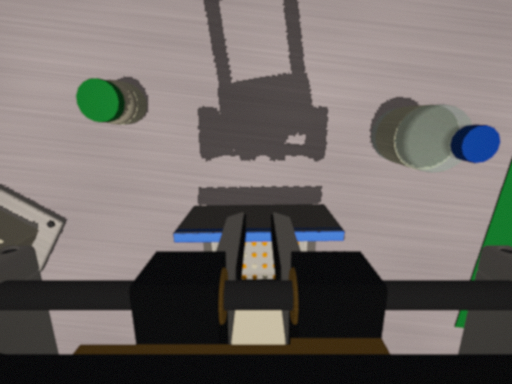

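Run:
```python
from h import *
d=np.load("w1.npz")
def wp(px,z):
    v=d["T_tool_cam"][:3,:3]@np.linalg.solve(d["intrinsics"],np.r_[px,1]); v=d["r"]@v; o=d["p"]+d["r"]@d["T_tool_cam"][:3,3]
    return o+v*(z-o[2])/v[2]
for q in [(174,233),(344,232),(174,241),(344,240)]: print(wp(q,.12))
for q in [(62,224)]: print(wp(q,.012))
go([.504,.191,.075],down(96.9))
```

```text
[0.55010461 0.10848241 0.12      ]
[0.52861305 0.28304297 0.12      ]
[0.55912193 0.10883297 0.12      ]
[0.5374272  0.28474948 0.12      ]
[ 0.60581878 -0.08427943  0.012     ]
t 1.2 pos [0.496 0.192 0.205] F [-0.775 -0.238  0.07 ] gap 0.145 q [ 15.091   3.117  80.564  -0.106  96.8   -81.53 ]
shift cm [13.017 -0.13   0.841] rot [-0.005 -0.008  0.003] norms 13.045146210166568 0.009995247615987187
```

>>> apply_moves --steps '[{"fingers": 0,"tx": 4.0,"ty": 0.1,"tz": 0,"ax": 0,"ay": 0,"az": 0},{"fingers": 0,"tx": 4.0,"ty": 0.1,"tz": 0,"ax": 0,"ay": 0,"az": 0},{"fingers": 0,"tx": 3.5,"ty": 0.1,"tz": 0,"ax": 0,"ay": 0,"az": 0},{"fingers": 0,"tx": 2.0,"ty": 0,"tz": 0,"ax": 0,"ay": 0,"az": 0},{"fingers": 0,"tx": 0,"ty": 0,"tz": 0,"ax": 0,"ay": 0,"az": 0}]' --newtons 20

```text
time_s: 1.7
ee_pos: [0.4925, 0.1997, 0.0673]
orientation: [170.4, 89.6, 177.3]
ft_force: [-1.0, -0.3, -0.1]
finger_gap: 0.004
```

Run:
```python
from h import *
a=np.radians(7);n=np.array([np.cos(a),np.sin(a),0])
go(np.array([.5394,.1958,.078])-.012*n,down(97)); go(np.array([.5394,.1958,.078])+.08*n,down(97))
```

```text
t 1.7 pos [0.492 0.2   0.067] F [-1.04  -0.326 -0.104] gap 0.004 q [ 15.885   6.851  92.493   0.115  80.994 -80.994]
shift cm [-1.096 -0.951  3.407] rot [-0.002 -0.006 -0.001] norms 3.70363148616508 0.006676736337523112
t 1.7 pos [0.492 0.2   0.067] F [-1.04  -0.326 -0.104] gap 0.004 q [ 15.885   6.851  92.493   0.115  80.994 -80.994]
shift cm [-1.153 -0.929 12.607] rot [-0.002 -0.006 -0.001] norms 12.693840698892561 0.006676736337523112
```

>>> apply_moves --steps '[{"fingers": 0,"tx": -0.5,"ty": -0.5,"tz": 1.6,"ax": 0,"ay": 0,"az": 0},{"fingers": 0,"tx": -0.5,"ty": -0.4,"tz": 1.4,"ax": 0,"ay": 0,"az": 0},{"fingers": 0,"tx": 0,"ty": 0,"tz": 1.0,"ax": 0,"ay": 0,"az": 0},{"fingers": 0,"tx": 0,"ty": 0,"tz": 1.0,"ax": 0,"ay": 0,"az": 0},{"fingers": 0,"tx": 0,"ty": 0,"tz": 1.0,"ax": 0,"ay": 0,"az": 0}]' --newtons 20

```text
time_s: 2.2
ee_pos: [0.5495, 0.2018, 0.0792]
orientation: [179.9, 89.3, -172.9]
ft_force: [-3.0, -2.6, 0.6]
finger_gap: 0.005
```

Run:
```python
from h import *
a=np.radians(7);n=np.array([np.cos(a),np.sin(a),0])
go(np.array([.5394,.1958,.078])+.08*n,down(97))
```

```text
t 2.2 pos [0.549 0.202 0.079] F [-3.005 -2.558  0.56 ] gap 0.005 q [ 14.555  13.254  83.619   0.097  83.87  -82.728]
shift cm [ 0.034 -0.501  6.925] rot [ 0.005 -0.013  0.   ] norms 6.943502462428635 0.013910525538309123
```

>>> apply_moves --steps '[{"fingers": 0,"tx": 0,"ty": -0.1,"tz": 1.2,"ax": 0,"ay": 0,"az": 0},{"fingers": 0,"tx": 0,"ty": -0.1,"tz": 1.2,"ax": 0,"ay": 0,"az": 0},{"fingers": 0,"tx": 0,"ty": -0.1,"tz": 1.2,"ax": 0,"ay": 0,"az": 0},{"fingers": 0,"tx": 0,"ty": 0,"tz": 1.0,"ax": 0,"ay": 0,"az": 0},{"fingers": 0,"tx": 0,"ty": 0,"tz": 0.4,"ax": 0,"ay": 0,"az": 0}]' --newtons 20

```text
time_s: 2.7
ee_pos: [0.6003, 0.2085, 0.0792]
orientation: [169.6, 89.0, 177.0]
ft_force: [-2.6, -2.5, 0.9]
finger_gap: 0.003
```

Run:
```python
from h import *
from rig import vision
a=np.radians(7);n=np.array([np.cos(a),np.sin(a),0])
go(np.array([.5394,.1958,.078])+.08*n,down(97))
s=vision.snapshot("side"); cv2.imwrite("pics/s1.png",cv2.resize(s["frame"][95:205,190:370,::-1],None,fx=4.4,fy=4.4,interpolation=cv2.INTER_CUBIC))
```

```text
t 2.7 pos [0.6   0.208 0.079] F [-2.609 -2.476  0.924] gap 0.003 q [ 13.871  19.571  75.661   0.305  85.772 -83.557]
shift cm [ 0.089 -0.528  1.796] rot [ 0.007 -0.018 -0.003] norms 1.8743855219369 0.019605978174417903
```

View pics/s1.png

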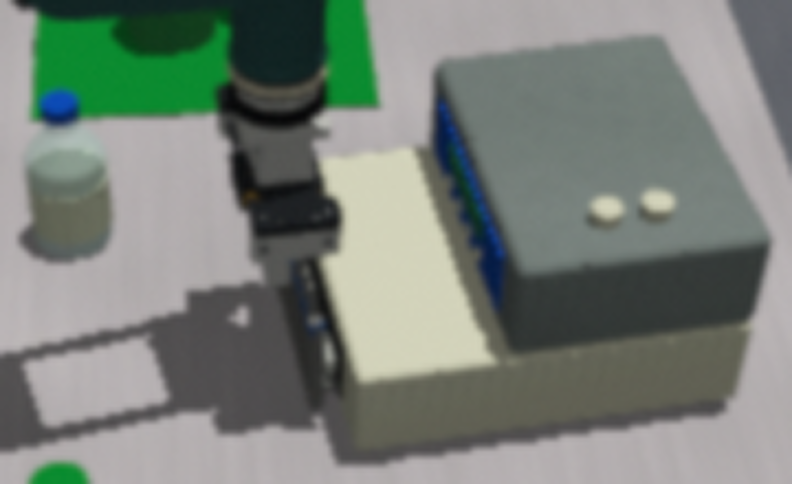

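>>> apply_moves --steps '[{"fingers": 0,"tx": 0,"ty": 0,"tz": 0.6,"ax": 0,"ay": 0,"az": 0},{"fingers": 0,"tx": 0,"ty": 0,"tz": 0.6,"ax": 0,"ay": 0,"az": 0},{"fingers": 0,"tx": 0,"ty": 0,"tz": 0.4,"ax": 0,"ay": 0,"az": 0}]' --newtons 20

```text
time_s: 3.05
ee_pos: [0.6154, 0.2105, 0.0792]
orientation: [171.4, 88.7, 178.8]
ft_force: [-12.2, -3.7, 6.5]
finger_gap: 0.007
```

>>> apply_moves --steps '[{"fingers": 0,"tx": 0,"ty": 0,"tz": 0.2,"ax": 0,"ay": 0,"az": 0}]' --newtons 20

```text
time_s: 3.15
ee_pos: [0.6152, 0.2105, 0.0793]
orientation: [173.9, 88.4, -178.7]
ft_force: [-11.2, -2.9, 5.5]
finger_gap: 0.003
```

>>> apply_moves --steps '[{"fingers": 0,"tx": 0,"ty": 0,"tz": 0.4,"ax": 0,"ay": 0,"az": 0},{"fingers": 0,"tx": 0,"ty": 0,"tz": 0.4,"ax": 0,"ay": 0,"az": 0}]' --newtons 20

```text
time_s: 3.35
ee_pos: [0.6144, 0.2104, 0.0795]
orientation: [178.0, 87.1, -174.5]
ft_force: [-14.5, -3.8, 8.2]
finger_gap: 0.003
```

Run:
```python
from h import *
from rig import vision
a=np.radians(7);n=np.array([np.cos(a),np.sin(a),0])
go(np.array([.5394,.1958,.078])+.08*n,down(97))
s=vision.snapshot("scene"); cv2.imwrite("pics/s2.png",cv2.resize(s["frame"][80:260,255:435,::-1],None,fx=3.3,fy=3.3,interpolation=cv2.INTER_CUBIC))
```

```text
t 3.35 pos [0.614 0.21  0.079] F [-14.539  -3.821   8.241] gap 0.003 q [ 13.679  22.661  71.564   0.407  88.606 -83.802]
shift cm [ 0.129 -0.534  0.383] rot [ 0.008 -0.05  -0.002] norms 0.6697721291747033 0.05056363904827659
```

View pics/s2.png

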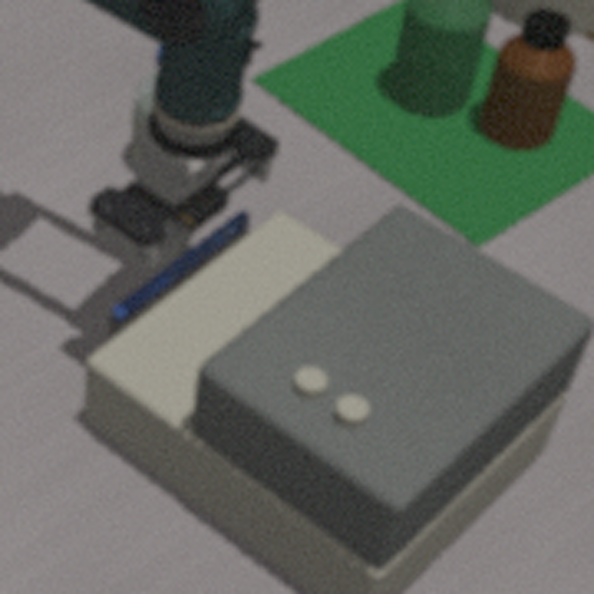

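>>> apply_moves --steps '[{"fingers": 0,"tx": 0,"ty": 0,"tz": -0.5,"ax": 0,"ay": 0,"az": 0},{"fingers": 0,"tx": 0,"ty": 0,"tz": -2.5,"ax": 0,"ay": -0.05,"az": 0},{"fingers": 0,"tx": -1,"ty": 0,"tz": -4,"ax": 0,"ay": 0,"az": 0},{"fingers": 0,"tx": -4,"ty": 0,"tz": -2,"ax": 0,"ay": 0,"az": 0},{"fingers": 0,"tx": -4,"ty": 0,"tz": 0,"ax": 0,"ay": 0,"az": 0}]' --newtons 20

```text
time_s: 3.9
ee_pos: [0.5197, 0.1986, 0.1616]
orientation: [162.5, 89.4, 170.0]
ft_force: [0.1, 0.8, 0.2]
finger_gap: 0.006
```

Run:
```python
from h import *
from rig import vision
go([.59,-.06,.24],down(-25.3));go([.59,-.06,.24],down(154.7))
o,p,r=cur()
for n in ["scene","side","wrist"]:
    s=vision.snapshot(n); cv2.imwrite(f"pics/{n}3.png",s["frame"][:,:,::-1])
    if n=="wrist": np.savez("w3.npz",p=p,r=r.as_matrix(),**s)
    elif n=="scene": cv2.imwrite("pics/s3.png",cv2.resize(s["frame"][80:260,255:435,::-1],None,fx=3.3,fy=3.3,interpolation=cv2.INTER_CUBIC))
    else: cv2.imwrite("pics/s4.png",cv2.resize(s["frame"][95:205,190:370,::-1],None,fx=4.4,fy=4.4,interpolation=cv2.INTER_CUBIC))
```

```text
t 3.9 pos [0.52  0.199 0.162] F [0.149 0.847 0.207] gap 0.006 q [ 14.909   6.939  81.387   0.266  92.246 -82.56 ]
shift cm [ -7.96  -26.53    3.524] rot [ 2.143 -0.01   0.009] norms 27.922049615396872 2.142894643255579
t 3.9 pos [0.52  0.199 0.162] F [0.149 0.847 0.207] gap 0.006 q [ 14.909   6.939  81.387   0.266  92.246 -82.56 ]
shift cm [ -7.96  -26.53    3.524] rot [-0.999 -0.008 -0.008] norms 27.922049615396872 0.9987697990829848
```

View pics/s3.png

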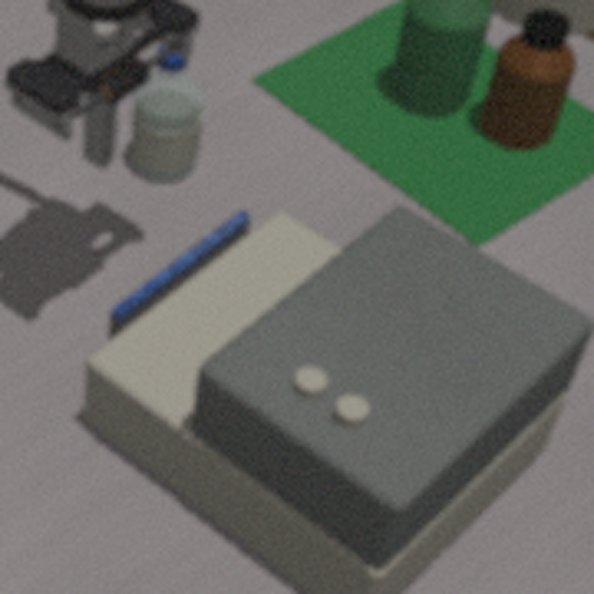

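View pics/s4.png

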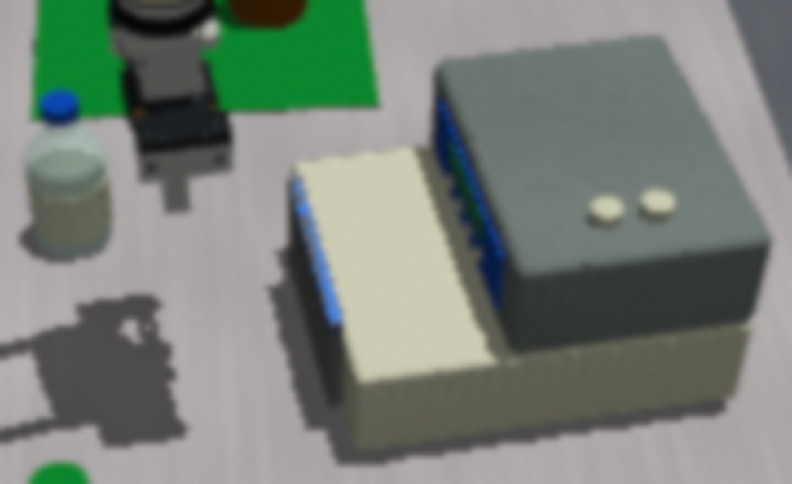

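View pics/wrist3.png

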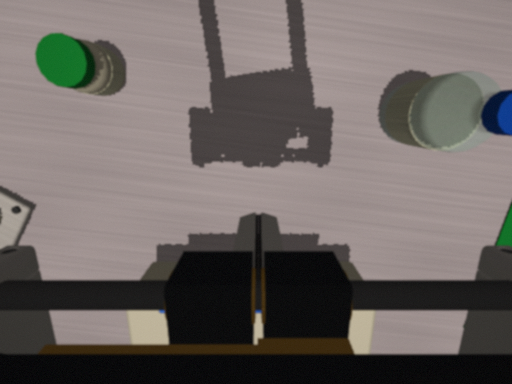

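```bash
cat >> h.py <<'E'
def rows(p,Rt,n):
    o,p0,R0=cur(); w=(R0.inv()*Rt).as_rotvec(); dp=(np.array(p)-p0)/n*100
    for k in range(n):
        Rk=R0*R.from_rotvec(w*k/n); print(np.round(Rk.inv().apply(dp),2),np.round(w/n,3))
E
python3 - <<'E'
from h import *
rows([.593,-.23,.24],down(-25.3),15)
E
```

```text
[-0.51 -2.9   0.08] [ 0.143 -0.    -0.   ]
[-0.51 -2.85  0.49] [ 0.143 -0.    -0.   ]
[-0.51 -2.76  0.9 ] [ 0.143 -0.    -0.   ]
[-0.51 -2.6   1.28] [ 0.143 -0.    -0.   ]
[-0.51 -2.39  1.64] [ 0.143 -0.    -0.   ]
[-0.51 -2.13  1.96] [ 0.143 -0.    -0.   ]
[-0.51 -1.83  2.24] [ 0.143 -0.    -0.   ]
[-0.5  -1.5   2.48] [ 0.143 -0.    -0.   ]
[-0.5  -1.13  2.67] [ 0.143 -0.    -0.   ]
[-0.5  -0.74  2.8 ] [ 0.143 -0.    -0.   ]
[-0.5  -0.33  2.88] [ 0.143 -0.    -0.   ]
[-0.5   0.08  2.9 ] [ 0.143 -0.    -0.   ]
[-0.5   0.5   2.86] [ 0.143 -0.    -0.   ]
[-0.5   0.9   2.76] [ 0.143 -0.    -0.   ]
[-0.5   1.28  2.6 ] [ 0.143 -0.    -0.   ]
```

Front-load the lift.

>>> apply_moves --steps '[{"fingers": 0,"tx": -1.6,"ty": -2.9,"tz": 0.1,"ax": 0.145,"ay": 0,"az": 0},{"fingers": 0,"tx": -1.6,"ty": -2.8,"tz": 0.5,"ax": 0.145,"ay": 0,"az": 0},{"fingers": 0,"tx": -1.6,"ty": -2.7,"tz": 0.9,"ax": 0.145,"ay": 0,"az": 0},{"fingers": 0,"tx": -1.4,"ty": -2.6,"tz": 1.3,"ax": 0.145,"ay": 0,"az": 0},{"fingers": 0,"tx": -1.4,"ty": -2.4,"tz": 1.6,"ax": 0.145,"ay": 0,"az": 0}]' --newtons 20

```text
time_s: 4.55
ee_pos: [0.5468, 0.0567, 0.2333]
orientation: [174.0, 89.4, 138.8]
ft_force: [0.0, -0.2, 1.1]
finger_gap: 0.001
```

>>> apply_moves --steps '[{"fingers": 0,"tx": 0,"ty": -2.2,"tz": 2.0,"ax": 0.145,"ay": 0,"az": 0},{"fingers": 0,"tx": 0,"ty": -1.9,"tz": 2.2,"ax": 0.145,"ay": 0,"az": 0},{"fingers": 0,"tx": 0,"ty": -1.5,"tz": 2.5,"ax": 0.145,"ay": 0,"az": 0},{"fingers": 0,"tx": 0,"ty": -1.1,"tz": 2.7,"ax": 0.145,"ay": 0,"az": 0},{"fingers": 0,"tx": 0,"ty": -0.7,"tz": 2.8,"ax": 0.145,"ay": 0,"az": 0}]' --newtons 20

```text
time_s: 5.05
ee_pos: [0.5675, -0.0946, 0.2269]
orientation: [-161.4, 89.4, 120.4]
ft_force: [0.3, -0.8, -0.8]
finger_gap: 0.006
```

Run:
```python
from h import *
rows([.593,-.23,.24],down(-25.3),5)
go([.593,-.23,.24],down(-25.3))
```

```text
[-0.29 -0.06  2.75] [ 0.13  -0.002  0.001]
[-0.28  0.3   2.74] [ 0.13  -0.002  0.001]
[-0.28  0.65  2.68] [ 0.13  -0.002  0.001]
[-0.27  0.99  2.57] [ 0.13  -0.002  0.001]
[-0.27  1.32  2.42] [ 0.13  -0.002  0.001]
t 5.05 pos [ 0.568 -0.095  0.227] F [ 0.296 -0.803 -0.756] gap 0.006 q [-15.352   8.372  72.408   0.407  99.632 -27.099]
shift cm [-1.442 -0.285 13.764] rot [ 0.648 -0.008  0.006] norms 13.842155331429774 0.6478256458585535
```

>>> apply_moves --steps '[{"fingers": 60,"tx": -0.3,"ty": -0.1,"tz": 2.8,"ax": 0.13,"ay": 0,"az": 0},{"fingers": 60,"tx": -0.3,"ty": 0.3,"tz": 2.8,"ax": 0.13,"ay": 0,"az": 0},{"fingers": 60,"tx": -0.3,"ty": 0.6,"tz": 2.7,"ax": 0.13,"ay": 0,"az": 0},{"fingers": 60,"tx": -0.3,"ty": 1.0,"tz": 2.6,"ax": 0.13,"ay": 0,"az": 0},{"fingers": 60,"tx": -0.3,"ty": 1.3,"tz": 2.4,"ax": 0.13,"ay": 0,"az": 0}]' --newtons 20

```text
time_s: 5.55
ee_pos: [0.5928, -0.2386, 0.2297]
orientation: [-113.0, 89.0, 129.9]
ft_force: [0.5, 0.3, -0.1]
finger_gap: 0.391
```

>>> apply_moves --steps '[{"fingers": 60,"tx": 0,"ty": 0,"tz": 0,"ax": 0,"ay": 0,"az": 0}]' --newtons 20

```text
time_s: 5.65
ee_pos: [0.5932, -0.2422, 0.227]
orientation: [-109.1, 89.0, 133.5]
ft_force: [0.4, -0.1, -0.6]
finger_gap: 0.482
```

Run:
```python
from h import *
from rig import vision
go([.593,-.23,.24],down(-25.3))
o,p,r=cur()
s=vision.snapshot("wrist"); cv2.imwrite("pics/w5.png",s["frame"][:,:,::-1]); np.savez("w5.npz",p=p,r=r.as_matrix(),**s)
```

```text
t 5.65 pos [ 0.593 -0.242  0.227] F [ 0.431 -0.086 -0.578] gap 0.482 q [-27.466  17.4    61.595   0.348 101.995   0.005]
shift cm [-1.279 -0.601 -1.083] rot [-0.037 -0.006  0.017] norms 1.7806014661851415 0.040979294084738556
```

View pics/w5.png

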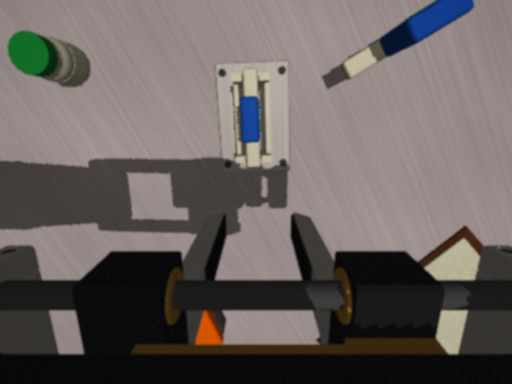

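Run:
```python
import cv2
a=cv2.imread("pics/w5.png")
cv2.imwrite("pics/w5c.png",cv2.resize(a[50:180,195:310],None,fx=4.6,fy=4.6,interpolation=cv2.INTER_CUBIC))
```

```text
(no output)
```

View pics/w5c.png

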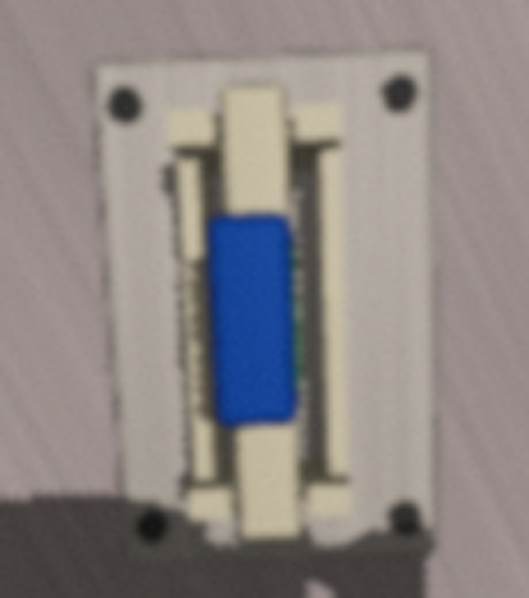

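Run:
```python
from h import *
d=np.load("w5.npz")
def wp(q,z):
    px=np.array([195+(q[0]+.5)/4.6-.5,50+(q[1]+.5)/4.6-.5])
    v=d["T_tool_cam"][:3,:3]@np.linalg.solve(d["intrinsics"],np.r_[px,1]); v=d["r"]@v; o=d["p"]+d["r"]@d["T_tool_cam"][:3,3]
    return o+v*(z-o[2])/v[2]
def az(a,b): 
    v=b-a; return np.degrees(np.arctan2(v[1],v[0]))-90
for z in(.128,.134,.14): print(z,wp((253,320),z))
c=[wp(q,.134) for q in [(210,217),(288,217),(297,420),(218,424)]]; print(c,np.mean(c,0)); print(az(c[3],c[0]),az(c[2],c[1]))
print(az(wp((270,535),.084),wp((253,90),.084)), (wp((270,535),.084)+wp((253,90),.084))/2)
f=[wp(q,.012) for q in [(124,104),(400,93),(404,520),(152,525)]]; print(f,np.mean(f,0),az(f[3],f[0]),az(f[2],f[1]))
# 3-view triangulation of top centre
Pw=np.linalg.inv(np.vstack([np.c_[d["r"],d["p"]],[0,0,0,1]])@d["T_tool_cam"])[:3]; Pw=d["intrinsics"]@Pw
A=[]
for PP,q in((P('scene'),px('c1',(209,110))),(P('side'),px('c2',(182,91))),(Pw,np.array([195+253.5/4.6-.5,50+320.5/4.6-.5]))):
    A+= [q[0]*PP[2]-PP[0],q[1]*PP[2]-PP[1]]
A=np.array(A);X=np.linalg.svd(A)[2][-1];print(X[:3]/X[3])
```

```text
0.128 [ 0.61688622 -0.17399433  0.128     ]
0.134 [ 0.61714514 -0.17410434  0.134     ]
0.14 [ 0.61740406 -0.17421434  0.14      ]
[array([ 0.61885681, -0.15194058,  0.134     ]), array([ 0.63304879, -0.15930556,  0.134     ]), array([ 0.61584585, -0.19666426,  0.134     ]), array([ 0.60049082, -0.18969485,  0.134     ])] [ 0.61706057 -0.17440131  0.134     ]
-25.94113422259238 -24.7251381122571
-25.431432867898522 [ 0.61672484 -0.17459383  0.084     ]
[array([ 0.6069319 , -0.10062774,  0.012     ]), array([ 0.67944087, -0.13503679,  0.012     ]), array([ 0.6256272 , -0.24754762,  0.012     ]), array([ 0.55433463, -0.2126959 ,  0.012     ])] [ 0.61658365 -0.17397701  0.012     ] -25.14220763956159 -25.561680507094493
[ 0.61804969 -0.17428451  0.13143056]
```

Run:
```python
from h import *
rows([.617,-.1743,.185],down(-25.4),3)
go([.617,-.1743,.185],down(-25.4))
```

```text
[ 1.41 -0.27 -2.32] [-0.01  -0.002  0.006]
[ 1.4  -0.25 -2.32] [-0.01  -0.002  0.006]
[ 1.4  -0.24 -2.33] [-0.01  -0.002  0.006]
t 5.7 pos [ 0.593 -0.24   0.227] F [-0.369 -0.314 -0.336] gap 0.522 q [-27.365  17.353  61.696   0.414 102.035  -0.083]
shift cm [ 4.233 -0.804 -6.947] rot [-0.031 -0.007  0.019] norms 8.17432754909582 0.03735208372101724
```

>>> apply_moves --steps '[{"fingers": 60,"tx": 0.6,"ty": -0.3,"tz": -2.8,"ax": -0.01,"ay": 0,"az": 0.01},{"fingers": 60,"tx": 1.4,"ty": -0.3,"tz": -2.5,"ax": -0.01,"ay": 0,"az": 0.01},{"fingers": 60,"tx": 1.4,"ty": -0.2,"tz": -1.6,"ax": -0.01,"ay": 0,"az": 0},{"fingers": 60,"tx": 0,"ty": 0,"tz": 0,"ax": 0,"ay": 0,"az": 0},{"fingers": 60,"tx": 0,"ty": 0,"tz": 0,"ax": 0,"ay": 0,"az": 0}]' --newtons 20

```text
time_s: 6.2
ee_pos: [0.6175, -0.1698, 0.1871]
orientation: [-162.0, 89.5, 83.0]
ft_force: [-0.1, -0.9, -0.5]
finger_gap: 0.601
```

Run:
```python
from h import *
from rig import vision
go([.617,-.1743,.095],down(-25.4))
o,p,r=cur()
s=vision.snapshot("wrist"); cv2.imwrite("pics/w6.png",s["frame"][:,:,::-1]); np.savez("w6.npz",p=p,r=r.as_matrix(),**s)
go([.617,-.1743,.095],down(-25.4))
```

```text
t 6.2 pos [ 0.618 -0.17   0.187] F [-0.054 -0.918 -0.491] gap 0.601 q [-20.729  16.898  66.713   0.52   96.515   4.293]
shift cm [9.208 0.17  0.511] rot [ 0.008 -0.009  0.003] norms 9.224191090707492 0.012018020176786543
t 6.25 pos [ 0.617 -0.17   0.187] F [-0.248  0.119  0.153] gap 0.601 q [-20.75   16.912  66.724   0.541  96.524   4.3  ]
shift cm [9.184 0.185 0.503] rot [ 0.007 -0.009  0.004] norms 9.199648720365564 0.012135919111725625
```

View pics/w6.png

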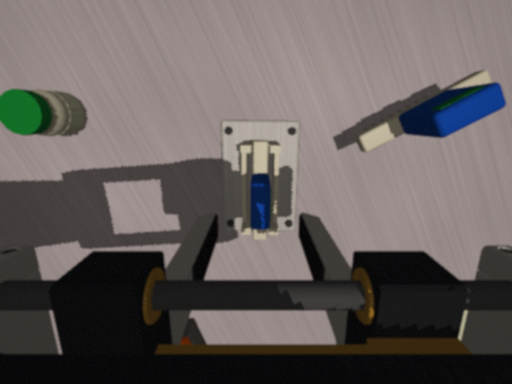

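>>> apply_moves --steps '[{"fingers": 60,"tx": 2.0,"ty": 0.1,"tz": 0.4,"ax": 0.01,"ay": -0.01,"az": 0},{"fingers": 60,"tx": 2.0,"ty": 0.1,"tz": 0.1,"ax": 0,"ay": 0,"az": 0},{"fingers": 60,"tx": 0,"ty": 0,"tz": 0,"ax": 0,"ay": 0,"az": 0}]' --newtons 20

```text
time_s: 6.55
ee_pos: [0.618, -0.1779, 0.149]
orientation: [52.1, 89.8, -63.6]
ft_force: [-0.3, -0.1, -0.4]
finger_gap: 0.598
```

Run:
```python
from h import *
from rig import vision
o,p,r=cur()
s=vision.snapshot("wrist"); cv2.imwrite("pics/w7.png",s["frame"][:,:,::-1])
go([.617,-.1743,.095],down(-25.4))
```

```text
t 6.6 pos [ 0.619 -0.178  0.151] F [ 0.143 -0.283 -0.133] gap 0.6 q [-21.042  17.632  69.893  -0.114  92.192   4.62 ]
shift cm [ 5.583 -0.349 -0.28 ] rot [-0.005  0.002 -0.005] norms 5.600920158707653 0.007078111907067408
```

View pics/w7.png

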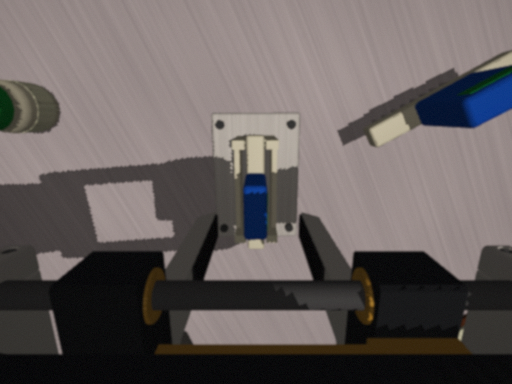

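>>> apply_moves --steps '[{"fingers": 60,"tx": 1.8,"ty": -0.2,"tz": -0.2,"ax": 0,"ay": 0,"az": 0},{"fingers": 60,"tx": 1.8,"ty": 0,"tz": 0,"ax": 0,"ay": 0,"az": 0},{"fingers": 60,"tx": 1.2,"ty": 0,"tz": 0,"ax": 0,"ay": 0,"az": 0},{"fingers": 60,"tx": 0,"ty": 0,"tz": 0,"ax": 0,"ay": 0,"az": 0}]' --newtons 20

```text
time_s: 7.0
ee_pos: [0.6212, -0.1791, 0.1095]
orientation: [87.2, 89.0, -28.6]
ft_force: [0.3, 0.2, 0.0]
finger_gap: 0.601
```

Run:
```python
from h import *
from rig import vision
go([.617,-.1743,.095],down(-25.4))
s=vision.snapshot("side"); cv2.imwrite("pics/s8.png",cv2.resize(s["frame"][150:300,190:370,::-1],None,fx=4,fy=4,interpolation=cv2.INTER_CUBIC))
```

```text
t 7.0 pos [ 0.621 -0.179  0.109] F [0.269 0.156 0.037] gap 0.601 q [-21.036  18.46   73.58   -0.131  86.971   4.78 ]
shift cm [ 1.438 -0.616 -0.252] rot [-0.007  0.001 -0.017] norms 1.5846265462324425 0.018830802149804496
```

View pics/s8.png

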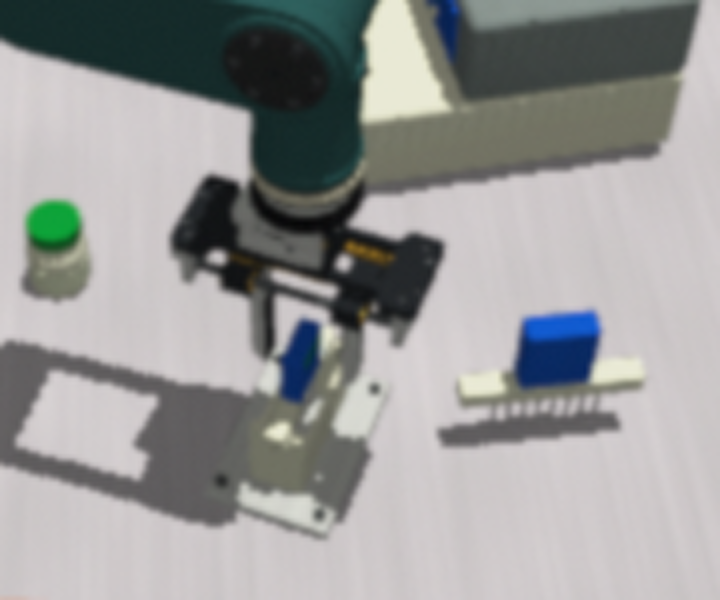

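>>> apply_moves --steps '[{"fingers": 60,"tx": 0.7,"ty": -0.6,"tz": -0.3,"ax": -0.007,"ay": 0,"az": -0.017},{"fingers": 60,"tx": 0.5,"ty": 0,"tz": 0,"ax": 0,"ay": 0,"az": 0},{"fingers": 60,"tx": 0,"ty": 0,"tz": 0,"ax": 0,"ay": 0,"az": 0}]' --newtons 20

```text
time_s: 7.35
ee_pos: [0.6192, -0.1745, 0.1014]
orientation: [87.7, 89.6, -27.6]
ft_force: [-0.6, -0.8, -0.9]
finger_gap: 0.599
```

Run:
```python
from h import *
go([.617,-.1743,.095],down(-25.4))
```

```text
t 7.35 pos [ 0.619 -0.175  0.101] F [-0.583 -0.806 -0.851] gap 0.599 q [-20.763  18.777  74.107  -0.045  86.746   4.627]
shift cm [ 0.635 -0.216  0.075] rot [ 0.     0.    -0.007] norms 0.6749346524407964 0.006520084323315809
```

>>> apply_moves --steps '[{"fingers": 60,"tx": 0.6,"ty": -0.2,"tz": 0.1,"ax": 0,"ay": 0,"az": -0.007},{"fingers": 60,"tx": 0,"ty": 0,"tz": 0,"ax": 0,"ay": 0,"az": 0}]' --newtons 20

```text
time_s: 7.55
ee_pos: [0.6171, -0.1746, 0.0954]
orientation: [-48.4, 90.0, -163.8]
ft_force: [-0.8, 0.3, -0.1]
finger_gap: 0.594
```

Run:
```python
from h import *
go([.617,-.1743,.095],down(-25.4))
```

```text
t 7.55 pos [ 0.617 -0.175  0.095] F [-0.849  0.254 -0.093] gap 0.594 q [-20.851  19.008  74.497  -0.013  86.512   4.523]
shift cm [ 0.042 -0.023 -0.019] rot [0. 0. 0.] norms 0.05122320174485513 0.000599747629553068
```

Precisely placed. Closing.

>>> apply_moves --steps '[{"fingers": 0,"tx": 0,"ty": 0,"tz": 0,"ax": 0,"ay": 0,"az": 0},{"fingers": 0,"tx": 0,"ty": 0,"tz": 0,"ax": 0,"ay": 0,"az": 0},{"fingers": 0,"tx": 0,"ty": 0,"tz": 0,"ax": 0,"ay": 0,"az": 0},{"fingers": 0,"tx": 0,"ty": 0,"tz": 0,"ax": 0,"ay": 0,"az": 0},{"fingers": 0,"tx": 0,"ty": 0,"tz": 0,"ax": 0,"ay": 0,"az": 0}]' --newtons 15

```text
time_s: 8.05
ee_pos: [0.6174, -0.1747, 0.0958]
orientation: [68.0, 90.0, -47.4]
ft_force: [-0.1, 0.4, 0.1]
finger_gap: 0.212
```

>>> apply_moves --steps '[{"fingers": 0,"tx": 0,"ty": 0,"tz": 0,"ax": 0,"ay": 0,"az": 0},{"fingers": 0,"tx": 0,"ty": 0,"tz": 0,"ax": 0,"ay": 0,"az": 0},{"fingers": 0,"tx": 0,"ty": 0,"tz": 0,"ax": 0,"ay": 0,"az": 0}]' --newtons 30

```text
time_s: 8.35
ee_pos: [0.6174, -0.1747, 0.0958]
orientation: [68.4, 90.0, -46.9]
ft_force: [-0.7, 0.5, -0.7]
finger_gap: 0.19
```

Run:
```python
from h import *
go([.617,-.1743,.095],down(-25.4))
```

```text
t 8.35 pos [ 0.617 -0.175  0.096] F [-0.742  0.457 -0.715] gap 0.19 q [-20.853  18.994  74.467  -0.013  86.513   4.523]
shift cm [ 0.083 -0.049 -0.019] rot [ 0.  0. -0.] norms 0.09826452319031388 0.0006623991507483367
```

>>> apply_moves --steps '[{"fingers": 0,"tx": -0.4,"ty": 0,"tz": 0,"ax": 0,"ay": 0,"az": 0},{"fingers": 0,"tx": -0.4,"ty": 0,"tz": 0,"ax": 0,"ay": 0,"az": 0},{"fingers": 0,"tx": 0,"ty": 0,"tz": 0,"ax": 0,"ay": 0,"az": 0}]' --newtons 30

```text
time_s: 8.65
ee_pos: [0.6169, -0.1745, 0.1036]
orientation: [-74.8, 89.9, 169.9]
ft_force: [0.0, -0.5, -1.5]
finger_gap: 0.191
```

Run:
```python
from h import *
go([.6173,-.1746,.125],down(-25.4))
```

```text
t 8.65 pos [ 0.617 -0.175  0.104] F [ 0.015 -0.461 -1.544] gap 0.191 q [-20.854  18.757  73.878  -0.014  87.437   4.521]
shift cm [-2.145  0.04  -0.01 ] rot [0.    0.    0.001] norms 2.1454199835979173 0.0013566846884309732
```

Weight shows (about 1.5 N). On up.

>>> apply_moves --steps '[{"fingers": 0,"tx": -0.8,"ty": 0,"tz": 0,"ax": 0,"ay": 0,"az": 0},{"fingers": 0,"tx": -1.0,"ty": 0,"tz": 0,"ax": 0,"ay": 0,"az": 0},{"fingers": 0,"tx": -1.2,"ty": 0,"tz": 0,"ax": 0,"ay": 0,"az": 0},{"fingers": 0,"tx": -1.2,"ty": 0,"tz": 0,"ax": 0,"ay": 0,"az": 0},{"fingers": 0,"tx": -1.2,"ty": 0,"tz": 0,"ax": 0,"ay": 0,"az": 0}]' --newtons 30

```text
time_s: 9.15
ee_pos: [0.6161, -0.1742, 0.1604]
orientation: [-82.8, 89.8, 161.8]
ft_force: [-0.5, -0.3, -0.9]
finger_gap: 0.19
```

>>> apply_moves --steps '[{"fingers": 0,"tx": -1.5,"ty": 0,"tz": 0,"ax": 0,"ay": 0,"az": 0},{"fingers": 0,"tx": -2,"ty": 0,"tz": 0,"ax": 0,"ay": 0,"az": 0},{"fingers": 0,"tx": -2,"ty": 0,"tz": 0,"ax": 0,"ay": 0,"az": 0},{"fingers": 0,"tx": -2,"ty": 0,"tz": 0,"ax": 0,"ay": 0,"az": 0},{"fingers": 0,"tx": 0,"ty": 0,"tz": 0,"ax": 0,"ay": 0,"az": 0}]' --newtons 30

```text
time_s: 9.65
ee_pos: [0.6177, -0.1747, 0.2467]
orientation: [92.9, 89.7, -22.5]
ft_force: [0.8, 0.4, -0.8]
finger_gap: 0.191
```

Run:
```python
from h import *
from rig import vision
a=np.radians(-25.4)
Rt=down(-25.4)*R.from_rotvec([0,0,np.pi/4])
print(Rt.as_matrix())
xc=np.array([np.cos(a),np.sin(a),0])
p=np.array([.6,-.166,.2+.065*np.sin(np.pi/4)]); go(p,Rt); rows(p,Rt,6)
s=vision.snapshot("side"); cv2.imwrite("pics/s9.png",cv2.resize(s["frame"][110:300,190:390,::-1],None,fx=3.1,fy=3.1,interpolation=cv2.INTER_CUBIC))
```

```text
[[ 6.38754511e-01  6.38754511e-01 -4.28935133e-01]
 [-3.03302942e-01 -3.03302942e-01 -9.03335293e-01]
 [-7.07106781e-01  7.07106781e-01  5.55111512e-17]]
t 9.65 pos [ 0.618 -0.175  0.247] F [ 0.773  0.438 -0.792] gap 0.191 q [-20.85   16.539  60.46   -0.009 102.684   4.525]
shift cm [ 0.065 -1.97  -0.032] rot [ 0.   -0.    0.78] norms 1.9709781692706123 0.7798625879803692
[ 0.01 -0.33 -0.01] [ 0.   -0.    0.13]
[-0.03 -0.33 -0.01] [ 0.   -0.    0.13]
[-0.07 -0.32 -0.01] [ 0.   -0.    0.13]
[-0.11 -0.31 -0.01] [ 0.   -0.    0.13]
[-0.15 -0.29 -0.01] [ 0.   -0.    0.13]
[-0.19 -0.27 -0.01] [ 0.   -0.    0.13]
```

View pics/s9.png

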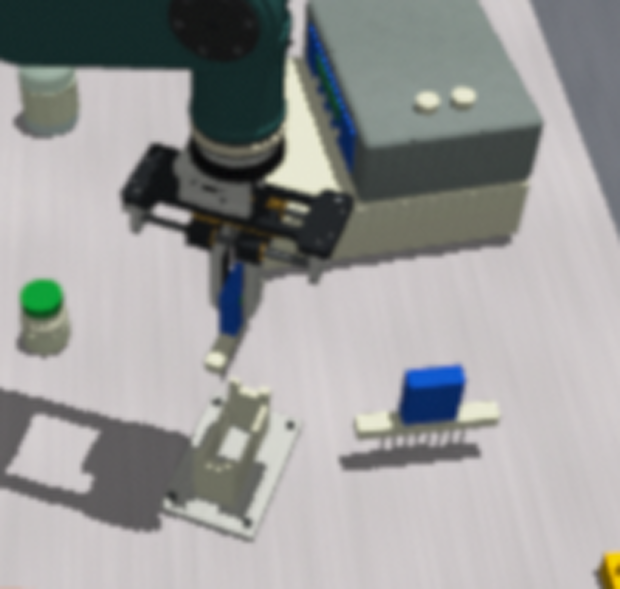

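>>> apply_moves --steps '[{"fingers": 0,"tx": 0,"ty": -0.3,"tz": 0,"ax": 0,"ay": 0,"az": 0.13},{"fingers": 0,"tx": 0,"ty": -0.3,"tz": 0,"ax": 0,"ay": 0,"az": 0.13},{"fingers": 0,"tx": -0.1,"ty": -0.3,"tz": 0,"ax": 0,"ay": 0,"az": 0.13},{"fingers": 0,"tx": -0.1,"ty": -0.3,"tz": 0,"ax": 0,"ay": 0,"az": 0.13},{"fingers": 0,"tx": -0.2,"ty": -0.3,"tz": 0,"ax": 0,"ay": 0,"az": 0.13}]' --newtons 30

```text
time_s: 10.2
ee_pos: [0.6044, -0.1695, 0.2326]
orientation: [89.9, 52.2, -25.5]
ft_force: [0.3, -0.9, -0.9]
finger_gap: 0.193
```

Run:
```python
from h import *
Rt=down(-25.4)*R.from_rotvec([0,0,np.pi/4])
p=np.array([.6,-.166,.2+.065*np.sin(np.pi/4)]); go(p,Rt); rows(p,Rt,2)
```

```text
t 10.2 pos [ 0.604 -0.17   0.233] F [ 0.293 -0.88  -0.883] gap 0.193 q [-18.398 -11.474  99.457  -5.372  54.546   8.673]
shift cm [-1.395  0.39  -0.131] rot [-0.     0.002  0.126] norms 1.4542093698217835 0.12555676022976806
[-0.7   0.2  -0.07] [-0.     0.001  0.063]
[-0.68  0.24 -0.07] [-0.     0.001  0.063]
```

>>> apply_moves --steps '[{"fingers": 0,"tx": -0.7,"ty": 0.2,"tz": -0.1,"ax": 0,"ay": 0,"az": 0.065},{"fingers": 0,"tx": -0.7,"ty": 0.3,"tz": -0.1,"ax": 0,"ay": 0,"az": 0.06},{"fingers": 0,"tx": 0,"ty": 0,"tz": 0,"ax": 0,"ay": 0,"az": 0},{"fingers": 0,"tx": 0,"ty": 0,"tz": 0,"ax": 0,"ay": 0,"az": 0}]' --newtons 30

```text
time_s: 10.6
ee_pos: [0.591, -0.1614, 0.232]
orientation: [89.7, 45.9, -25.6]
ft_force: [-0.3, 0.8, -0.5]
finger_gap: 0.186
```

Run:
```python
from h import *
from rig import vision
Rt=down(-25.4)*R.from_rotvec([0,0,np.pi/4])
p=np.array([.6,-.166,.2+.065*np.sin(np.pi/4)]); go(p,Rt)
for n in("side","scene"):
  s=vision.snapshot(n); np.savez(f"{n}F.npz",**s); f=s["frame"][:,:,::-1]; cv2.imwrite(f"pics/{n}F.png",f)
  T=np.linalg.inv(s["T"]); q=s["intrinsics"]@(T[:3]@np.r_[.62,-.18,.23,1]); print(n,q[:2]/q[2])
```

```text
t 10.6 pos [ 0.591 -0.161  0.232] F [-0.335  0.766 -0.528] gap 0.186 q [-17.265 -16.725 106.489  -7.94   46.756  11.17 ]
shift cm [-0.3    1.699  0.038] rot [0.003 0.002 0.016] norms 1.7254385526743872 0.016803136222442262
side [266.099 214.634]
scene [193.743 192.519]
```

View pics/sideF.png

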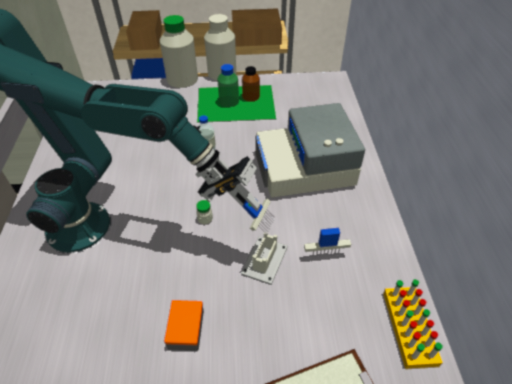

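View pics/sceneF.png

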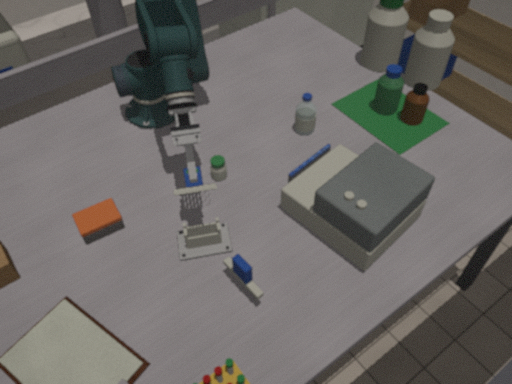

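>>> apply_moves --steps '[{"fingers": 0,"tx": -0.5,"ty": 0.6,"tz": 0,"ax": 0.003,"ay": 0.002,"az": 0.01},{"fingers": 0,"tx": -0.5,"ty": 0.5,"tz": 0,"ax": 0,"ay": 0,"az": 0.006},{"fingers": 0,"tx": 0,"ty": 0,"tz": 0,"ax": 0,"ay": 0,"az": 0},{"fingers": 0,"tx": 0,"ty": 0,"tz": 0,"ax": 0,"ay": 0,"az": 0}]' --newtons 30

```text
time_s: 11.1
ee_pos: [0.5947, -0.1636, 0.2503]
orientation: [90.1, 44.9, -25.5]
ft_force: [0.5, -0.3, -2.0]
finger_gap: 0.19
```

Run:
```python
from h import *
from rig import vision
Rt=down(-25.4)*R.from_rotvec([0,0,np.pi/4])
o,p,r=cur(); go([p[0],p[1],.246],Rt); print("dq",o["dq"], "tips pred",p+r.apply([.065,0,0]), "bar axis",r.apply([0,0,1]))
for n in("side","scene"):
  s=vision.snapshot(n); np.savez(f"{n}F.npz",**s); f=s["frame"][:,:,::-1]
  c=f[185:245,235:295] if n=="side" else f[155:225,155:235]
  cv2.imwrite(f"pics/{n}Fc.png",cv2.resize(c,None,fx=9 if n=="side" else 8,fy=9 if n=="side" else 8,interpolation=cv2.INTER_CUBIC))
s=vision.snapshot("wrist"); cv2.imwrite("pics/wF.png",s["frame"][:,:,::-1])
```

```text
t 11.1 pos [ 0.595 -0.164  0.25 ] F [ 0.495 -0.261 -2.033] gap 0.19 q [-17.395 -17.15  105.228  -7.775  47.364  11.062]
shift cm [ 0.302 -0.303  0.   ] rot [-0.002  0.001 -0.002] norms 0.4284069960157677 0.0028183040259352563
dq [-0.123  0.124 -1.158  0.036 -0.042  0.054] tips pred [ 0.636 -0.183  0.204] bar axis [-0.431 -0.902 -0.001]
```

View pics/sideFc.png

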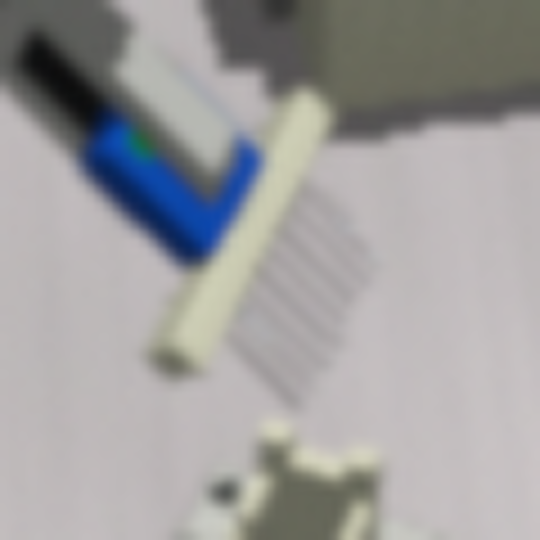

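View pics/sceneFc.png

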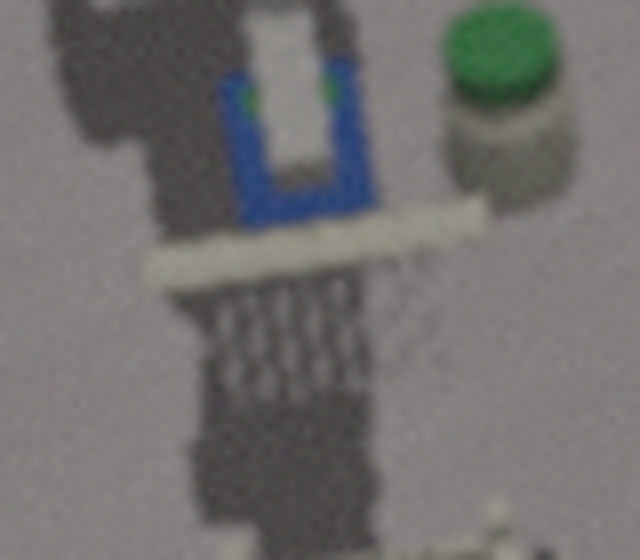

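>>> apply_moves --steps '[{"fingers": 0,"tx": 0.2,"ty": -0.2,"tz": 0,"ax": 0,"ay": 0,"az": 0},{"fingers": 0,"tx": 0,"ty": 0,"tz": 0,"ax": 0,"ay": 0,"az": 0},{"fingers": 0,"tx": 0,"ty": 0,"tz": 0,"ax": 0,"ay": 0,"az": 0},{"fingers": 0,"tx": 0,"ty": 0,"tz": 0,"ax": 0,"ay": 0,"az": 0},{"fingers": 0,"tx": 0,"ty": 0,"tz": 0,"ax": 0,"ay": 0,"az": 0}]' --newtons 30

```text
time_s: 11.75
ee_pos: [0.594, -0.1632, 0.2452]
orientation: [90.0, 45.0, -25.5]
ft_force: [0.5, -1.3, -1.6]
finger_gap: 0.192
```

Run:
```python
from h import *
crop['c5']=(155,155,8,8);crop['c6']=(235,185,9,9)
for nm,a,b in [("tip y-",(235,397),(295,402)),("bar y-",(165,268),(182,358)),("bar y+",(480,215),(312,100))]: print(nm,*tri(px('c5',a),px('c6',b)))
o,p,r=cur(); print(o["time_s"],o["dq"],o["ft_force"],o["finger_gap"],o["orientation"],"tips pred",p+r.apply([.065,0,0]))
# tool-frame comb model reprojection: bar ends (mid section, 7mm above underside)
```

```text
tip y- [ 0.62089073 -0.21287713  0.20834286] [np.float64(0.17036127459831543), np.float64(0.19457094106775602)]
bar y- [ 0.5859773  -0.21374865  0.23669496] [np.float64(0.8923940390954469), np.float64(1.0359606872217557)]
bar y+ [ 0.63277384 -0.12408541  0.24474354] [np.float64(0.03139323549957679), np.float64(0.03486015073003828)]
11.75 [-0.01679283 -0.0533341   0.2053361  -0.08904587 -0.04406008 -0.06860958] [ 0.48682585 -1.30510513 -1.6266088 ] 0.19239081489076987 [ 90.02877035  45.0478228  -25.48198457] tips pred [ 0.63544468 -0.18296987  0.19922398]
```

Run:
```python
from h import *
from rig import vision
o,p,r=cur()
# comb frame from tool: comb z=-tool x, comb x=tool y, comb y=-tool z ; origin (underside) 25mm beyond TCP
def cw(c): c=np.array(c); return p+r.apply([.025-c[2],c[0],-c[1]])
pts=[(sx*.008,sy*.055,z) for sx in(-1,1) for sy in(-1,1) for z in(0,.014)]
E=[(i,j) for i in range(8) for j in range(i) if bin(i^j).count('1')==1]
h=[(sx*.009,sy*.022,z) for sx in(-1,1) for sy in(-1,1) for z in(.014,.064)]
ims=[]
for n,(y0,x0) in(("side",(180,230)),("scene",(150,150))):
    s=vision.snapshot(n);T=np.linalg.inv(s["T"]);K=s["intrinsics"];f=s["frame"][y0:y0+70,x0:x0+80,::-1]
    g=cv2.resize(f,None,fx=8,fy=8,interpolation=cv2.INTER_CUBIC)
    def pr(c):
        q=K@(T[:3]@np.r_[cw(c),1]); q=q[:2]/q[2]; return tuple(int(v) for v in ((q-[x0,y0]+.5)*8))
    raw=g.copy()
    for m,col in((pts,(0,0,255)),(h,(0,255,255))):
        for i,j in E: cv2.line(g,pr(m[i]),pr(m[j]),col,1)
    cv2.imwrite(f"pics/m_{n}.png",g)
```

```text
(no output)
```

View pics/m_side.png

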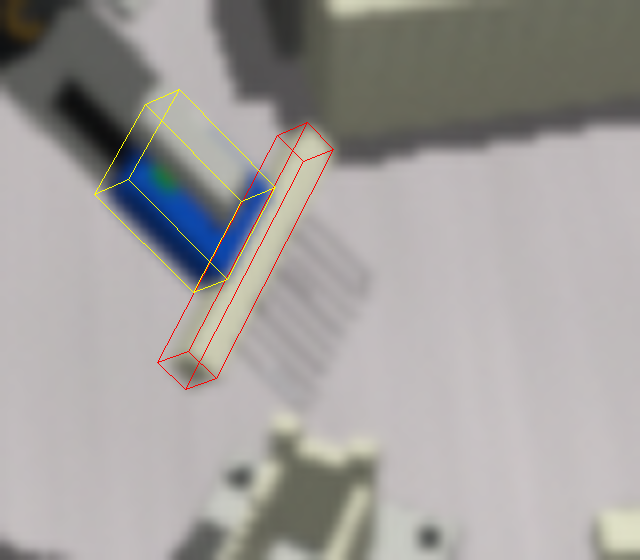

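View pics/m_scene.png

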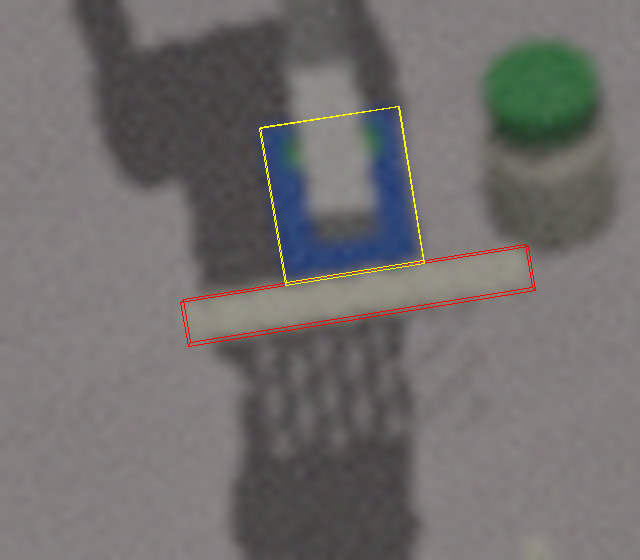

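Run:
```python
from rig import ctrl,observe
print(observe()["dq"]); print(ctrl.finish_job())
```

```text
[ 0.14170353 -0.01205864 -0.20164637 -0.00484969 -0.02148533  0.03184121]
the job is handed in; nothing more can be done
None
```

I pushed the drawer home first. Then I gripped the smaller, docked comb across its handle at 30 N, lifted it straight out of the dock, and tipped it 45° with the needle tips towards the green mark, away from the robot. I handed the job in while the arm held it still, at about 12 s.

- **Drawer:** it stopped against its end at about 15 N of push. The scene and side pictures taken after I backed off show the panel flush with the washer front.
- **Comb pose:** the tool's reading gives a tilt of 45.0°, the bar level, and the tips at z ≈ 0.199 m. The comb outline drawn from that pose matches both camera pictures.
- **Grip and stillness:** the finger gap is about 18 mm, the width of the handle. The joints are at rest, and the wrist shows about the comb's own weight. Nothing else is touching it in the pictures.
- **Bottle, jar and tip box:** they look unmoved in the pictures. I compared them by eye and did not measure them.
- **Check that disagreed:** a rough hand-picked measurement of the bar's two ends, taken just before the last 5 mm move, put one end about 8 mm higher than the other. One end was off by about a pixel, so I trusted the outline match, which shows the bar level.

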